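# Tap up a ragged stack of specimen plates and load it in the carrier

## Task

The four metal specimen plates in the white tray lie in a ragged stack. Move the stack onto the dark stone slab and let go of it there, tap it up so that all its edges are flush on both the long and the short sides, then take it by its ends and set it down gently between the walls of the blue carrier, lengthwise, wholly on its floor, still flush and in the same order. Leave everything else on the bench where it is.

Things in the scene. Friction and masses are not known exactly. Their poses are not given: they have to be found in the camera images.
- tray: White plastic tray, fixed to the bench: floor 102 x 70 mm, 4 mm thick, with an upright wall (6 mm thick, top 30 mm above the bench) at each end of its x axis, 90 mm between the walls; its long (y) sides are open, so the stack in it can be gripped only across its width. Origin: centre of its underside. The plates lie in it lengthwise along x.
- slab: Dark grey stone slab, fixed, 120 (x) x 100 (y) x 15 mm, flat on top, for setting the stack down and tapping it up. One pinch at mid-length with narrow pads can leave plates turned by some 0.06 rad; tapping the long sides near both ends (17 mm either side of the middle, about 30 N) squares them. All surfaces are dry and the plates slide on one another. Origin: centre of its underside.
- carrier: Blue U-shaped carrier, fixed: floor 104 x 66 mm, 6 mm thick, with an upright wall (5 mm thick, top 36 mm above the bench) along each long (x) side, 56 mm between the walls; both ends are open, so the stack goes in lengthwise along x, held by its ends (there is no room for fingers beside it). Origin: centre of its underside.
- plate1: Flat metal specimen plate, 58 x 42 x 6 mm, dark steel; the lowest of the stack. Origin: centre of its underside; x along its 58 mm length, y along its 42 mm width, z up. Weighs about 115 g.
- plate2: Flat metal specimen plate, 58 x 42 x 6 mm, red copper; second from below. Origin: centre of its underside; x along its 58 mm length, y along its 42 mm width, z up. Weighs about 130 g.
- plate3: Flat metal specimen plate, 58 x 42 x 6 mm, yellow brass; third from below. Origin: centre of its underside; x along its 58 mm length, y along its 42 mm width, z up. Weighs about 124 g.
- plate4: Flat metal specimen plate, 58 x 42 x 6 mm, pale aluminium; the top of the stack, whose top then lies 24 mm above what it stands on; at the start the plates are up to 12 mm out of line with one another along x, 9 mm along y and turned by up to 0.16 rad. Origin: centre of its underside; x along its 58 mm length, y along its 42 mm width, z up. Weighs about 45 g.
- crucible: Bystander: small white ceramic cup, 38 mm wide, 28 mm high. Origin: centre of its underside.
- odd_coupon: Bystander: single reddish-brown square chip, 30 x 30 x 6 mm, not part of the stack. Origin: centre of its underside.
- spatula: Bystander: spatula with a wooden handle and a flat grey blade, lying flat, 170 mm long. Origin: on its underside.
- jar: Bystander: small jar with a green cap, 44 mm wide, 50 mm high. Origin: centre of its underside.
Not all that is in view belongs to the job. Of the things shaped like the carrier, the blue one is meant. There is more than one size of the slab; the one meant has the size given above.

How it is judged (in metres and radians):
On the way:
1. all four plates lie stacked on the slab, let go by the fingers (z of plate1 in the frame of slab between 0.013 and 0.017 m and x of plate1 in the frame of slab between -0.06 and 0.06 m and y of plate1 in the frame of slab between -0.05 and 0.05 m and contact force between the fingers and plate1 below 0.05 N and z of plate2 in the frame of slab between 0.019 and 0.023 m and x of plate2 in the frame of slab between -0.06 and 0.06 m and y of plate2 in the frame of slab between -0.05 and 0.05 m and contact force between the fingers and plate2 below 0.05 N and z of plate3 in the frame of slab between 0.025 and 0.029 m and x of plate3 in the frame of slab between -0.06 and 0.06 m and y of plate3 in the frame of slab between -0.05 and 0.05 m and contact force between the fingers and plate3 below 0.05 N and z of plate4 in the frame of slab between 0.031 and 0.035 m and x of plate4 in the frame of slab between -0.06 and 0.06 m and y of plate4 in the frame of slab between -0.05 and 0.05 m and contact force between the fingers and plate4 below 0.05 N), for 0.2 s.
At the end, for the whole second after the job is handed in: The four plates lie at rest, flat on one another in their first order, on the carrier's floor between its walls, lengthwise (within 0.3 rad), not overhanging its ends (centres within 23 mm of its middle), and flush: every plate within 2.5 mm of every other both ways and within 0.06 rad (z of plate1 in the frame of carrier between 0.004 and 0.008 m and x of plate1 in the frame of carrier between -0.023 and 0.023 m and y of plate1 in the frame of carrier between -0.009 and 0.009 m and angle between the x axis of each of plate1, plate2, plate3, plate4 and the x axis of carrier, either way round below 0.3 rad and linear speed of each of plate1, plate2, plate3, plate4 below 0.02 m/s and z of plate2 in the frame of carrier between 0.01 and 0.014 m and x of plate2 in the frame of carrier between -0.023 and 0.023 m and y of plate2 in the frame of carrier between -0.009 and 0.009 m and x of plate2 in the frame of plate1 between -0.0025 and 0.0025 m and y of plate2 in the frame of plate1 between -0.0025 and 0.0025 m and angle between the x axis of each of plate2, plate3, plate4 and the x axis of plate1, either way round below 0.06 rad and z of plate3 in the frame of carrier between 0.016 and 0.02 m and x of plate3 in the frame of carrier between -0.023 and 0.023 m and y of plate3 in the frame of carrier between -0.009 and 0.009 m and x of plate3 in the frame of plate1 between -0.0025 and 0.0025 m and y of plate3 in the frame of plate1 between -0.0025 and 0.0025 m and x of plate3 in the frame of plate2 between -0.0025 and 0.0025 m and y of plate3 in the frame of plate2 between -0.0025 and 0.0025 m and angle between the x axis of each of plate3, plate4 and the x axis of plate2, either way round below 0.06 rad and z of plate4 in the frame of carrier between 0.022 and 0.026 m and x of plate4 in the frame of carrier between -0.023 and 0.023 m and y of plate4 in the frame of carrier between -0.009 and 0.009 m and x of plate4 in the frame of plate1 between -0.0025 and 0.0025 m and y of plate4 in the frame of plate1 between -0.0025 and 0.0025 m and x of plate4 in the frame of plate2 between -0.0025 and 0.0025 m and y of plate4 in the frame of plate2 between -0.0025 and 0.0025 m and x of plate4 in the frame of plate3 between -0.0025 and 0.0025 m and y of plate4 in the frame of plate3 between -0.0025 and 0.0025 m and angle between the x axis of plate4 and the x axis of plate3, either way round below 0.06 rad); the robot touches nothing.
It fails at once if a bystander is moved by more than 30 mm (distance of any of crucible, odd_coupon, spatula, jar from where it was at the start of the episode above 0.03 m).
It fails at once if the stack is dropped or rammed into the carrier (over 60 N on its floor) (contact force between carrier and plate1 above 60 N).
It also fails if it takes over 67 s, if anything falls off the work surface, if the arm or the gripper's body presses on something with over 40 N, if the wrist force passes 120 N, or if a joint passes its speed limit or range.

## Robot

A 7-joint arm with a two-finger parallel gripper is mounted at the origin on the work surface. World frame = base frame: x ahead of the robot, y to its left, z up, the work surface at z = 0. Lengths are in mm, angles in rad, forces in N, time in s.
With the tool pointing down it reaches from about 425 to 825 mm from the base axis. Payload 3.6 kg.
Tool frame: the origin (TCP) lies on the front face of the gripper's body, between the roots of the fingers; the fingertips stand 73 mm ahead of it and the grasp point (between the pads) lies 54 mm ahead of it; z points along the fingers, y is the line along which they close (so a half turn about z gives the same grasp; the last joint's range is limited). The gripper opens to 85 mm and grips with 20 to 120 N. Pads are 22 mm wide; open, the fingers measure 114 mm over their backs; the gripper's body (76 mm by 85 mm) begins 54 mm behind the grasp point. The pads swing forward as they close: fully open they stand 13 mm farther back than shut.
Start: joints at [1.151, 0.615, -0.013, 1.423, 0.008, 1.103, -0.04], TCP at [249.413, -600.218, 303.897] pointing down, gripper open.
Joint ranges: [-3.12, 3.12], [-0.3, 2.06], [-1.34, 1.32], [0.26, 2.42], [-1.36, 4.5], [0.01, 1.98], [-2.84, 2.84]. Speed limits (rad/s): [2.79, 2.79, 3.14, 3.14, 3.14, 3.14, 3.14].

## Interface

Orientations are given as a 3x3 rotation matrix whose columns are the frame's x, y, z axes.
In Python, from plant import manip gives the robot as it stands.
- The arm moves only by the shell command python3 -m pendant 'ROWS'. ROWS is JSON, a list of rows, each a list of 3 entries, a list of its own where there are three numbers: the closure, from -1 (fully open) to 1 (shut), then the shift along the world's x, y, z in mm, then the turn about the world's z in rad. In form: [[grip, [tx, ty, tz], yaw], ...]. A call has exactly 10 rows; each row is the pose to reach, as a shift and turn from the pose commanded when the call began; what a row does not reach only later rows make up. A row lasts 1/8 s, in which the tool goes at most 62.5 mm and 10.7 degrees, less where a joint would pass 70% of its speed; a pose out of reach is approached as far as the arm can. A call with a gripper value outside its range is refused whole. The fingers move at their own pace and stop on an object; the grip force is fixed at half the most. Time passes only in rows, so rows that repeat a pose let the fingers close, or fill a call up. It gives the time, the measured TCP pose, the force, the opening and the grip force at its end, in the units of the state.
- manip.state(): the state, without advancing time (a new reading comes with each control period).
- manip.camera(name): name is "scene" or "top"; returns the picture (384x512x3 uint8, red, green, blue); there is no depth.
- manip.camera_info(name): a dict with "fov_y" (degrees; the focal length in pixels is half the picture's height over the tangent of half this angle, whatever the lens; pixels are square), "cx", "cy" (the principal point, pixels), "R" (3x3) and "t" (3): a world point X has camera coordinates R X + t. Camera axes: x right, y down, z forward; pixel columns grow to the right and rows downward; lengths in mm; the calibration is good to about 2 mm. A picture is of the moment at which its call begins. camera_info takes no time and is no camera call.
- manip.close_job(): hands the job in; it is judged then, once.
The state is a dict: "clock": time; "joints": joint angles; "qd": joint speeds; "joint_efforts": joint torques, N m; "tool_pos": TCP position; "tcp_rot": TCP orientation; "ft_force": force on the tool from outside, world axes, zero at the start; "wrist_torque": the same for the moment, N m; "finger_gap": finger opening in mm; "grip_force": force on a finger pad.
Only numpy, scipy, OpenCV 4.12 (cv2) and the standard library are available. Lean on these libraries where they do the work, as an engineer would, in place of code of your own. Each camera call takes 0.05 s, during which the arm holds its last target. There are 200 camera calls.

## Working session

There is one attempt and no reset: what is moved stays moved. The work goes in short steps, Python scripts to look and compute and a shell command to move; the robot and the scene stay as the last step left them, time stands still between calls to the robot, and variables do not carry over. Pictures are saved under pics/ and viewed, at most 10 in all, crops included, and the job is handed in when it is done.

```bash
mkdir -p pics; ls
python3 - <<'E'
from plant import manip
import cv2,numpy as np
for n in("top","scene"):
    im=manip.camera(n); cv2.imwrite(f"pics/{n}0.png",cv2.resize(im[:,:,::-1],(800,600),interpolation=cv2.INTER_CUBIC))
    i=manip.camera_info(n); print(n,i)
s=manip.state(); print(s)
E
```

```text
pics
top {'fov_y': 51.55209734781145, 'cx': 246.77495514378475, 'cy': 193.5755859538361, 'R': array([[ 0.00706047, -0.99994494,  0.00776287],
       [-0.9845305 , -0.00831033, -0.17501608],
       [ 0.17507096, -0.00640709, -0.98453497]]), 't': array([  -9.35821153,  582.61771668, 1036.49298863])}
scene {'fov_y': 43.28237431671623, 'cx': 258.9166614004375, 'cy': 195.4475548538377, 'R': array([[-0.87630535,  0.48175406, -0.00139579],
       [ 0.39094762,  0.70943043, -0.58640295],
       [-0.28151179, -0.51441373, -0.81001829]]), 't': array([ 507.93905842, -193.06297883, 1190.93048595])}
{'clock': 0.1, 'joints': array([ 1.15049297,  0.61582038, -0.01264453,  1.42475401,  0.00808161,
        1.1034527 , -0.04042268]), 'qd': array([ 0.00080779, -0.00228808, -0.00075807, -0.00195168, -0.0015599 ,
        0.00106666, -0.00027381]), 'joint_efforts': array([ 2.10607039e-03, -4.70381641e+01,  2.60374909e-01, -1.71570164e+01,
        1.00811096e-02,  5.84374982e-03,  1.26180376e-05]), 'tool_pos': array([ 249.23002491, -599.73918871,  302.8500209 ]), 'tcp_rot': array([[ 9.23434317e-01,  3.83755426e-01, -9.14380079e-04],
       [ 3.83756515e-01, -9.23431689e-01,  2.20296198e-03],
       [ 1.03107303e-06, -2.38519001e-03, -9.99997155e-01]]), 'ft_force': array([0.00666971, 0.31992109, 0.04406226]), 'wrist_torque': array([0.03373333, 0.04981428, 0.0118587 ]), 'grip_force': 0.0, 'finger_gap': 85.1279365799317}
```

View pics/top0.png

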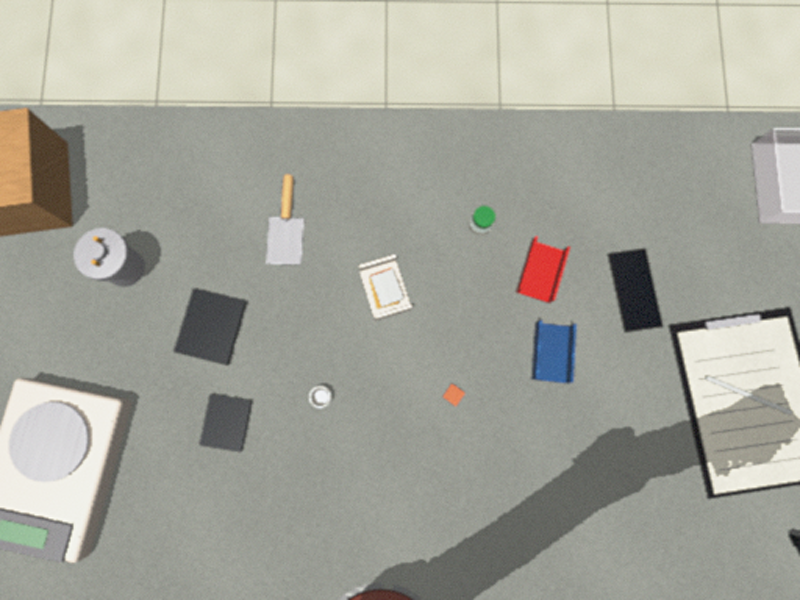

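View pics/scene0.png

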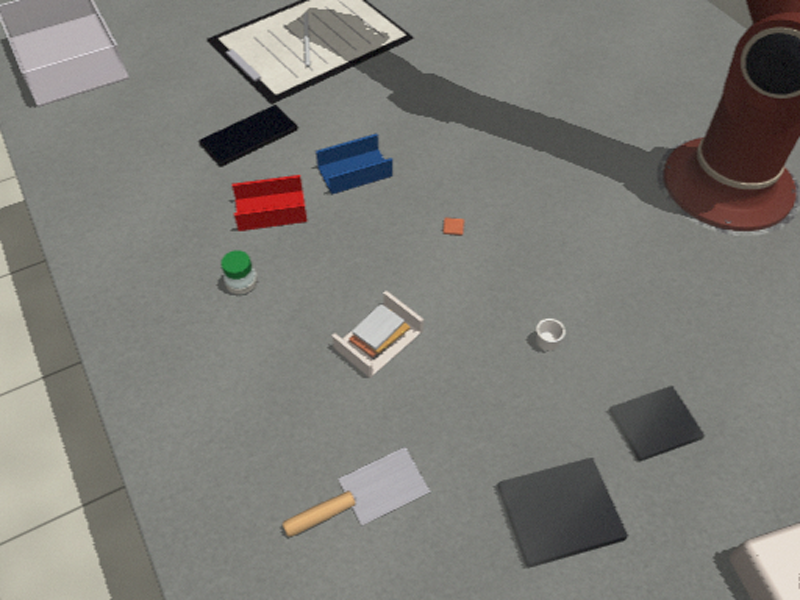

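The top view shows the tray at about (385,287), the slab candidates at (210,326) and (226,422), and the blue carrier at (554,351). Red decoy is at (543,270). Now a montage of enlarged crops.

```bash
cat > h.py <<'E'
from plant import manip
import numpy as np, cv2
def cam(n):
    i=manip.camera_info(n); f=192/np.tan(np.radians(i['fov_y']/2)); return i,f
def w(n,u,v,z):
    "native pixel -> world at height z"
    i,f=cam(n); R,t=i['R'],i['t']; d=R.T@np.array([(u-i['cx'])/f,(v-i['cy'])/f,1]); c=-R.T@t
    return (c+d*(z-c[2])/d[2])
def p(n,X):
    i,f=cam(n); c=i['R']@np.array(X,float)+i['t']; return c[:2]/c[2]*f+[i['cx'],i['cy']]
def crops(name,specs,k=8,W=50,H=37):
    ims={n:manip.camera(n) for n in {s[0] for s in specs}}
    out=[]
    for n,u,v in specs:
        c=ims[n][v-H//2:v-H//2+H,u-W//2:u-W//2+W,::-1]
        c=cv2.resize(c,None,fx=k,fy=k,interpolation=cv2.INTER_CUBIC)
        for j in range(0,W,10): cv2.putText(c,str(u-W//2+j),(j*k,9),0,.32,(255,0,255)); cv2.line(c,(j*k,0),(j*k,4),(255,0,255))
        for j in range(0,H,10): cv2.putText(c,str(v-H//2+j),(0,j*k+4),0,.32,(0,255,0)); cv2.line(c,(0,j*k),(5,j*k),(0,255,0))
        out.append(c)
    cv2.imwrite(f"pics/{name}.png",np.vstack([np.hstack(out[i:i+2]) for i in range(0,len(out),2)]))
E
python3 - <<'E'
from h import *
crops("c1",[("top",246,184),("scene",242,213),("top",134,208),("top",354,224)])
s=1/1.5625
for a in[(193,289),(246,302),(230,364),(175,351)]+[(211,394),(252,400),(240,450),(201,445)]: print(a,w("top",a[0]*s,a[1]*s,15).round())
E
```

```text
(193, 289) [611. 344.  15.]
(246, 302) [588. 247.  15.]
(230, 364) [476. 270.  15.]
(175, 351) [498. 369.  15.]
(211, 394) [423. 301.  15.]
(252, 400) [413. 229.  15.]
(240, 450) [327. 246.  15.]
(201, 445) [335. 314.  15.]
```

View pics/c1.png

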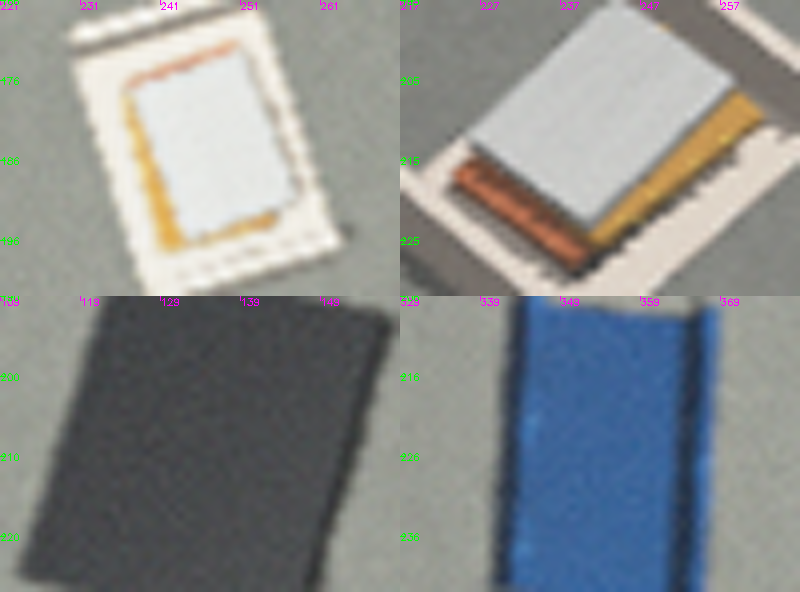

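Run:
```python
from h import *
s=1/1.5625
def q(l,n,pts,z):
    P=np.array([w(n,u,v,z)[:2] for u,v in pts]); print(l,P.round().tolist(),'mean',P.mean(0).round(1),'edges',[ (round(float(np.hypot(*(P[i-3]-P[i]))),1),round(float(np.arctan2(*(P[i-3]-P[i])[::-1])),3)) for i in range(4)])
t=lambda x,y:(221+x/8,166+y/8)
c=lambda x,y:(217+x/8,195+y/8)
q("p4 top","top",[t(127,85),t(240,50),t(298,187),t(187,240)],28)
q("p4 sc","scene",[c(218,-8),c(333,78),c(190,220),c(70,143)],28)
q("tray","top",[(360*s,267*s),(395*s,256*s),(411*s,305*s),(376*s,318*s)],30)
q("tray sc floor outer","scene",[(333*s,337*s),(370*s,364*s),(422*s,320*s),(386*s,292*s)],30)
q("car","top",[(538*s,320*s),(576*s,322*s),(573*s,382*s),(533*s,380*s)],36)
q("car sc","scene",[(316*s,152*s),(377*s,136*s),(391*s,155*s),(329*s,169*s)],36)
q("slab","top",[(193*s,289*s),(246*s,302*s),(230*s,364*s),(175*s,351*s)],15)
q("slab sc","scene",[(498*s,483*s),(592*s,459*s),(626*s,537*s),(529*s,563*s)],15)
```

```text
p4 top [[635.0, 23.0], [648.0, -16.0], [599.0, -37.0], [580.0, 2.0]] mean [615.5  -7.2] edges [(41.8, -1.255), (53.2, -2.744), (43.2, 2.03), (59.3, 0.373)]
p4 sc [[595.0, -37.0], [581.0, 2.0], [634.0, 23.0], [650.0, -13.0]] mean [615.1  -6.1] edges [(41.0, 1.9), (56.6, 0.377), (39.1, -1.146), (60.5, -2.733)]
tray [[651.0, 42.0], [672.0, -21.0], [582.0, -50.0], [558.0, 12.0]] mean [615.9  -4.6] edges [(66.5, -1.249), (94.4, -2.83), (66.7, 1.939), (97.4, 0.31)]
tray sc floor outer [[676.0, -18.0], [653.0, 42.0], [561.0, 15.0], [581.0, -49.0]] mean [618.   -2.4] edges [(64.2, 1.943), (95.5, -2.851), (67.0, -1.268), (100.0, 0.32)]
car [[556.0, -275.0], [553.0, -342.0], [448.0, -332.0], [450.0, -263.0]] mean [ 501.8 -303.1] edges [(67.4, -1.616), (106.1, 3.046), (69.7, 1.529), (106.4, -0.118)]
car sc [[551.0, -339.0], [450.0, -326.0], [451.0, -277.0], [549.0, -296.0]] mean [ 500.5 -309.5] edges [(101.4, 3.009), (49.2, 1.548), (99.6, -0.188), (44.0, -1.535)]
slab [[611.0, 344.0], [588.0, 247.0], [476.0, 270.0], [498.0, 369.0]] mean [543.2 307.9] edges [(99.8, -1.805), (114.4, 2.938), (101.4, 1.349), (115.6, -0.219)]
slab sc [[593.0, 250.0], [478.0, 279.0], [502.0, 373.0], [613.0, 345.0]] mean [546.6 311.7] edges [(118.0, 2.897), (97.0, 1.322), (114.9, -0.25), (96.5, -1.787)]
```

```bash
R='[-1,[366,595,-80],-0.085]'; python3 -m pendant '[[-1,[366,595,-80],-0.085],[-1,[366,595,-80],-0.085],[-1,[366,595,-80],-0.085],[-1,[366,595,-80],-0.085],[-1,[366,595,-80],-0.085],[-1,[366,595,-80],-0.085],[-1,[366,595,-80],-0.085],[-1,[366,595,-80],-0.085],[-1,[366,595,-80],-0.085],[-1,[366,595,-80],-0.085]]'
```

```text
clock: 1.45
tool_pos: [575.7, -69.7, 232.6]
tcp_rot: [[0.953, 0.304, 0.0], [0.304, -0.953, -0.0], [0.0, 0.0, -1.0]]
ft_force: [1.1, -0.4, 0.1]
finger_gap: 85.7
grip_force: 0.0
```

```bash
python3 -m pendant '[[-1,[39,65,-50],0],[-1,[39,65,-80],0],[-1,[39,65,-80],0],[-1,[39,65,-80],0],[-1,[39,65,-80],0],[-1,[39,65,-80],0],[-1,[39,65,-80],0],[-1,[39,65,-80],0],[-1,[39,65,-80],0],[-1,[39,65,-80],0]]'
python3 - <<'E'
from h import *
s=manip.state(); print(s['tool_pos'],s['joints'])
crops("c2",[("top",246,184),("scene",242,213),("scene",325,325),("scene",227,105)])
E
```

```text
clock: 2.7
tool_pos: [613.7, -6.3, 152.7]
tcp_rot: [[0.953, 0.304, -0.0], [0.304, -0.953, 0.0], [-0.0, -0.0, -1.0]]
ft_force: [-0.2, 0.9, -0.3]
finger_gap: 85.1
grip_force: 0.0
[613.70702987  -6.27900237 152.69444634] [-0.01770594  0.73090632 -0.01269984  1.68799051  0.01274218  0.72296318
 -1.29855646]
```

View pics/c2.png

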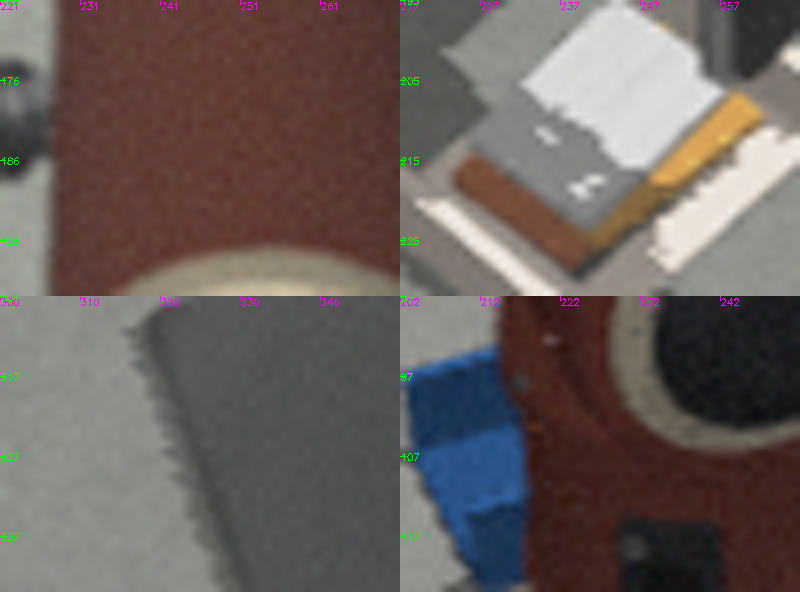

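```bash
python3 -m pendant '[[-1,[1,1,-30],0],[-1,[1,1,-55],0],[-1,[1,1,-70],0],[-1,[1,1,-76],0],[-1,[1,1,-76.5],0],[-0.6,[1,1,-76.5],0],[-0.4,[1,1,-76.5],0],[-0.2,[1,1,-76.5],0],[-0.1,[1,1,-76.5],0],[0,[1,1,-76.5],0]]'
python3 -m pendant '[[0.1,[0,0,0],0],[0.2,[0,0,0],0],[0.4,[0,0,0],0],[1,[0,0,0],0],[1,[0,0,0],0],[1,[0,0,0],0],[1,[0,0,0],0],[1,[0,0,0],0],[1,[0,0,0],0],[1,[0,0,0],0]]'
python3 - <<'E'
from h import *
s=manip.state(); print(s['tool_pos'],s['wrist_torque'])
crops("c3",[("scene",242,213),("scene",242,180)])
E
```

```text
clock: 4.05
tool_pos: [615.4, -6.5, 77.0]
tcp_rot: [[0.953, 0.303, 0.002], [0.303, -0.953, -0.001], [0.001, 0.002, -1.0]]
ft_force: [-0.4, -3.4, 4.4]
finger_gap: 42.7
grip_force: 3.6
clock: 5.3
tool_pos: [615.4, -6.1, 77.3]
tcp_rot: [[0.953, 0.303, 0.002], [0.303, -0.953, -0.001], [0.002, 0.001, -1.0]]
ft_force: [-1.4, -1.1, 7.1]
finger_gap: 40.9
grip_force: 62.4
[615.40355603  -6.10185083  77.31096624] [-0.52833136  0.11943407 -0.01715391]
```

View pics/c3.png

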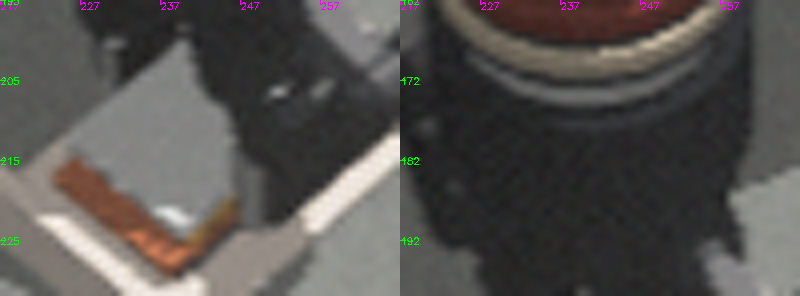

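```bash
python3 -m pendant '[[1,[0,0,5],0],[1,[0,0,20],0],[1,[0,0,50],0],[1,[0,0,80],0],[1,[-8,40,80],-0.1],[1,[-16,80,80],-0.2],[1,[-25,120,80],-0.3],[1,[-35,160,80],-0.4],[1,[-44,200,80],-0.5],[1,[-52,235,80],-0.54]]'
python3 -m pendant '[[1,[-6,30,0],0],[1,[-12,60,0],0],[1,[-18,77,0],0],[1,[-18,79,0],0],[1,[-18,79,0],0],[1,[-18,79,-10],0],[1,[-18,79,-20],0],[1,[-18,79,-30],0],[1,[-18,79,-40],0],[1,[-18,79,-40],0]]'
python3 - <<'E'
from h import *
s=manip.state(); print(s['tool_pos'],s['wrist_torque'],s['joints'])
crops("c4",[("scene",345,305),("scene",370,320)],k=8,W=50,H=70)
E
```

```text
clock: 6.6
tool_pos: [561.3, 232.4, 156.4]
tcp_rot: [[0.974, -0.229, -0.002], [-0.229, -0.974, 0.001], [-0.002, -0.001, -1.0]]
ft_force: [0.5, 0.2, -3.2]
finger_gap: 40.8
grip_force: 61.5
clock: 7.85
tool_pos: [544.1, 308.4, 114.9]
tcp_rot: [[0.973, -0.229, -0.002], [-0.229, -0.973, -0.001], [-0.002, 0.002, -1.0]]
ft_force: [0.1, -0.3, -4.3]
finger_gap: 41.3
grip_force: 61.4
[544.05890219 308.36875341 114.92209574] [ 0.03737469 -0.06905004  0.00226915] [-0.65372811  0.80525767  0.1750813   1.67541665 -0.2009499   0.68124198
 -2.17640698]
```

View pics/c4.png

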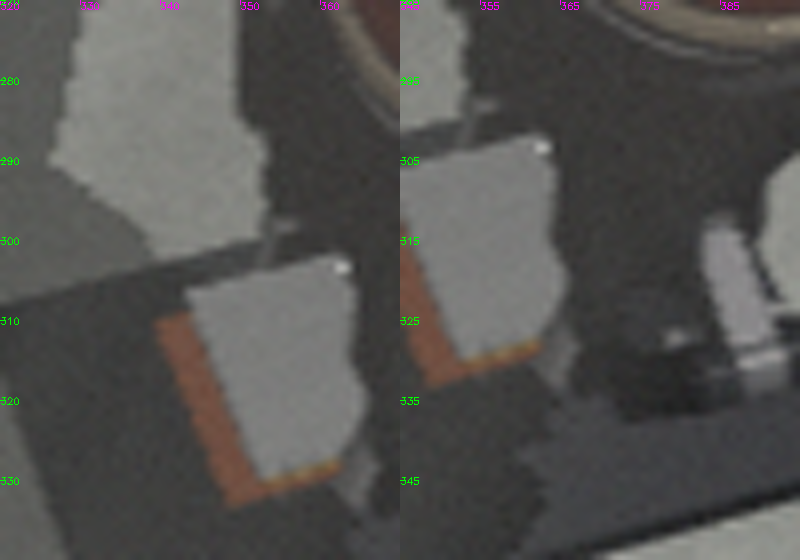

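```bash
python3 -m pendant '[[1,[0,0,-8],0],[1,[0,0,-16],0],[1,[0,0,-22],0],[1,[0,0,-24],0],[1,[0,0,-25],0],[1,[0,0,-25.5],0],[1,[0,0,-26],0],[1,[0,0,-26.5],0],[1,[0,0,-26.5],0],[1,[0,0,-26.5],0]]'
```

```text
clock: 9.15
tool_pos: [544.8, 308.7, 89.8]
tcp_rot: [[0.973, -0.229, 0.0], [-0.229, -0.973, 0.0], [0.0, -0.0, -1.0]]
ft_force: [-0.6, -0.3, -3.9]
finger_gap: 40.7
grip_force: 61.5
```

```bash
python3 -m pendant '[[1,[0,0,-0.5],0],[1,[0,0,-1],0],[1,[0,0,-1.3],0],[1,[0,0,-1.6],0],[1,[0,0,-1.8],0],[1,[0,0,-1.8],0],[1,[0,0,-1.8],0],[1,[0,0,-1.8],0],[1,[0,0,-1.8],0],[1,[0,0,-1.8],0]]'
```

```text
clock: 10.4
tool_pos: [544.7, 308.7, 88.3]
tcp_rot: [[0.973, -0.229, -0.0], [-0.229, -0.973, 0.0], [-0.0, -0.0, -1.0]]
ft_force: [-2.1, -1.4, 3.7]
finger_gap: 40.8
grip_force: 62.5
```

```bash
python3 -m pendant '[[0.1,[0,0,0],0],[-0.1,[0,0,0],0],[-0.3,[0,0,0],0],[-0.5,[0,0,0],0],[-0.5,[0,0,0],0],[-0.5,[0,0,0],0],[-0.5,[8,-2,0.5],0],[-0.5,[16.5,-4,0.5],0],[-0.3,[16.5,-4,0.5],0],[-0.15,[16.5,-4,0.5],0]]'
python3 -m pendant '[[-0.05,[0,0,0],0],[0,[0,0,0],0],[0.05,[0,0,0],0],[0.1,[0,0,0],0],[0.1,[0,0,0],0],[0.1,[0,0,0],0],[0.1,[0,0,0],0],[0.1,[0,0,0],0],[0.1,[0,0,0],0],[0.1,[0,0,0],0]]'
```

```text
clock: 11.65
tool_pos: [561.2, 304.6, 88.4]
tcp_rot: [[0.973, -0.229, -0.0], [-0.229, -0.973, 0.0], [-0.0, 0.0, -1.0]]
ft_force: [-0.0, -0.3, -0.3]
finger_gap: 49.1
grip_force: 0.0
clock: 12.9
tool_pos: [561.1, 304.9, 88.7]
tcp_rot: [[0.973, -0.229, -0.0], [-0.229, -0.973, 0.0], [-0.0, -0.0, -1.0]]
ft_force: [-2.5, 0.0, 5.1]
finger_gap: 40.9
grip_force: 62.1
```

```bash
python3 -m pendant '[[-0.1,[0,0,0],0],[-0.4,[0,0,0],0],[-0.4,[-16,4,0],0],[-0.4,[-33,8,0],0],[-0.4,[-33,8,0],0],[-0.2,[-33,8,0],0],[-0.1,[-33,8,0],0],[0,[-33,8,0],0],[0.04,[-33,8,0],0],[0.04,[-33,8,0],0]]'
python3 -m pendant '[[0.04,[0,0,0],0],[0.04,[0,0,0],0],[-0.1,[0,0,0],0],[-0.4,[0,0,0],0],[-0.4,[16,-4,0],0],[-0.4,[33,-8,0],0],[-0.2,[33,-8,0],0],[0,[33,-8,0],0],[0.04,[33,-8,0],0],[0.04,[33,-8,0],0]]'
```

```text
clock: 14.15
tool_pos: [528.8, 312.5, 88.6]
tcp_rot: [[0.973, -0.23, 0.001], [-0.23, -0.973, 0.0], [0.001, -0.0, -1.0]]
ft_force: [0.6, -0.5, -0.0]
finger_gap: 41.6
grip_force: 26.6
clock: 15.4
tool_pos: [560.9, 305.0, 88.4]
tcp_rot: [[0.974, -0.229, -0.0], [-0.229, -0.974, 0.0], [-0.0, -0.0, -1.0]]
ft_force: [0.4, -0.8, 0.4]
finger_gap: 40.9
grip_force: 26.8
```

```bash
python3 -m pendant '[[-0.2,[0,0,0],0],[-0.6,[0,0,0],0],[-1,[0,0,10],0],[-1,[0,0,45],0],[-1,[-8,2,60],0.17],[-1,[-16.5,4,60],0.35],[-1,[-16.5,4,60],0.52],[-1,[-16.5,4,60],0.7],[-1,[-16.5,4,60],0.88],[-1,[-16.5,4,60],1.05]]'
python3 -m pendant '[[-1,[0,0,0],0.18],[-1,[0,0,0],0.35],[-1,[0,0,0],0.521],[-1,[0,0,0],0.521],[-1,[0,0,0],0.521],[-1,[0,0,0],0.521],[-1,[0,0,0],0.521],[-1,[0,0,0],0.521],[-1,[0,0,0],0.521],[-1,[0,0,0],0.521]]'
python3 - <<'E'
from h import *
s=manip.state(); print(s['tool_pos'],s['joints'])
crops("c5",[("scene",355,325),("top",134,205)],k=8,W=50,H=60)
E
```

```text
clock: 16.65
tool_pos: [545.0, 308.5, 149.4]
tcp_rot: [[0.679, 0.734, 0.001], [0.734, -0.679, 0.0], [0.001, 0.001, -1.0]]
ft_force: [0.4, -0.4, 0.1]
finger_gap: 85.5
grip_force: 0.0
clock: 17.9
tool_pos: [544.8, 308.6, 148.5]
tcp_rot: [[0.229, 0.973, -0.0], [0.973, -0.229, -0.0], [-0.0, -0.0, -1.0]]
ft_force: [0.1, 0.6, -0.4]
finger_gap: 85.5
grip_force: 0.0
[544.7591815  308.6481313  148.45954737] [-0.40145307  0.76426094 -0.25262298  1.64800597  0.25324971  0.76167855
 -1.00196366]
```

View pics/c5.png

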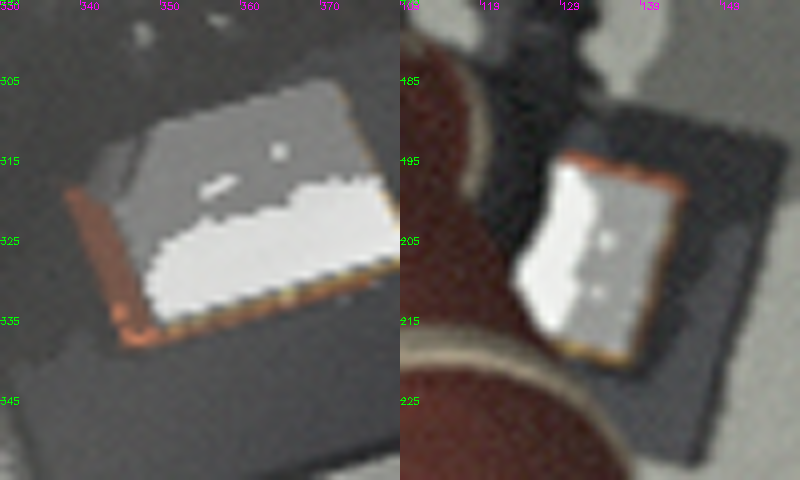

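Run:
```python
from h import *
a=w("top",109+225/8,175+172/8,27)[:2]; b=w("top",109+177/8,175+347/8,33)[:2]
e=np.array([.973,-.229]); c=np.array([544.8,308.6])
print(a,b,np.hypot(*(a-b)),(a-c)@e,(b-c)@e,((a+b)/2-c)@[.229,.973])
a=w("scene",330+(70+130)/2/8,295+(190+345)/2/8,27)[:2];print(a,(a-c)@e)
```

```text
[576.14991845 300.73795469] [514.08833601 312.18037188] 63.10759800239955 32.303879025561706 -30.7023542212671 -2.0099539840209335
[579.41098991 304.21867141] 34.67981743173313
```

```bash
python3 -m pendant '[[-1,[0,0,-20],0],[-1,[0,0,-40],0],[-1,[0,0,-55],0],[-1,[0,0,-62],0],[-1,[0,0,-64],0],[-0.8,[0,0,-64],0],[-0.7,[0,0,-64],0],[-0.6,[0,0,-64],0],[-0.52,[0,0,-64],0],[-0.45,[0,0,-64],0]]'
python3 -m pendant '[[-0.42,[0,0,0],0],[-0.39,[0,0,0],0],[-0.36,[0,0,0],0],[-0.33,[0,0,0],0],[-0.33,[0,0,0],0],[-0.33,[0,0,0],0],[-0.33,[0,0,0],0],[-0.33,[0,0,0],0],[-0.33,[0,0,0],0],[-0.33,[0,0,0],0]]'
```

```text
clock: 19.25
tool_pos: [546.6, 308.7, 85.6]
tcp_rot: [[0.23, 0.973, 0.004], [0.973, -0.23, 0.001], [0.002, 0.004, -1.0]]
ft_force: [3.5, -0.0, 5.2]
finger_gap: 62.2
grip_force: 3.0
clock: 20.5
tool_pos: [546.1, 308.7, 85.4]
tcp_rot: [[0.229, 0.973, 0.003], [0.973, -0.229, 0.001], [0.002, 0.003, -1.0]]
ft_force: [4.3, -0.7, 6.7]
finger_gap: 57.7
grip_force: 34.7
```

```bash
python3 -m pendant '[[-0.5,[0,0,0],0],[-0.55,[1,4,0],0],[-0.55,[2,8,0],0],[-0.55,[2,8,0],0],[-0.42,[2,8,0],0],[-0.36,[2,8,0],0],[-0.33,[2,8,0],0],[-0.33,[2,8,0],0],[-0.33,[2,8,0],0],[-0.33,[2,8,0],0]]'
python3 -m pendant '[[-0.5,[0,0,0],0],[-0.55,[-2,-8,0],0],[-0.55,[-4,-16,0],0],[-0.55,[-4,-16,0],0],[-0.42,[-4,-16,0],0],[-0.36,[-4,-16,0],0],[-0.33,[-4,-16,0],0],[-0.33,[-4,-16,0],0],[-0.33,[-4,-16,0],0],[-0.33,[-4,-16,0],0]]'
python3 -m pendant '[[-0.5,[0,0,0],0],[-0.6,[0,0,0],0],[-1,[2,8,20],0],[-1,[2,8,60],0],[-1,[2,8,65],0],[-1,[2,8,65],-0.15],[-1,[2,8,65],-0.3],[-1,[2,8,65],-0.45],[-1,[2,8,65],-0.6],[-1,[2,8,65],-0.78]]'
python3 - <<'E'
from h import *
s=manip.state(); print(s['tool_pos'])
crops("c6",[("scene",360,325),("top",134,205)],k=8,W=50,H=60)
E
```

```text
clock: 21.75
tool_pos: [547.1, 316.5, 84.7]
tcp_rot: [[0.229, 0.973, 0.001], [0.973, -0.229, 0.0], [0.0, 0.001, -1.0]]
ft_force: [0.5, -0.6, 2.0]
finger_gap: 57.2
grip_force: 35.6
clock: 23.0
tool_pos: [543.1, 300.9, 84.8]
tcp_rot: [[0.229, 0.973, 0.001], [0.973, -0.229, 0.001], [0.001, 0.001, -1.0]]
ft_force: [1.7, -1.1, 4.1]
finger_gap: 57.1
grip_force: 35.6
clock: 24.25
tool_pos: [544.0, 308.2, 148.2]
tcp_rot: [[0.85, 0.526, -0.002], [0.526, -0.85, -0.001], [-0.003, -0.0, -1.0]]
ft_force: [-0.3, -0.5, -0.1]
finger_gap: 85.4
grip_force: 0.0
[543.96183715 308.21597345 148.22594568]
```

View pics/c6.png

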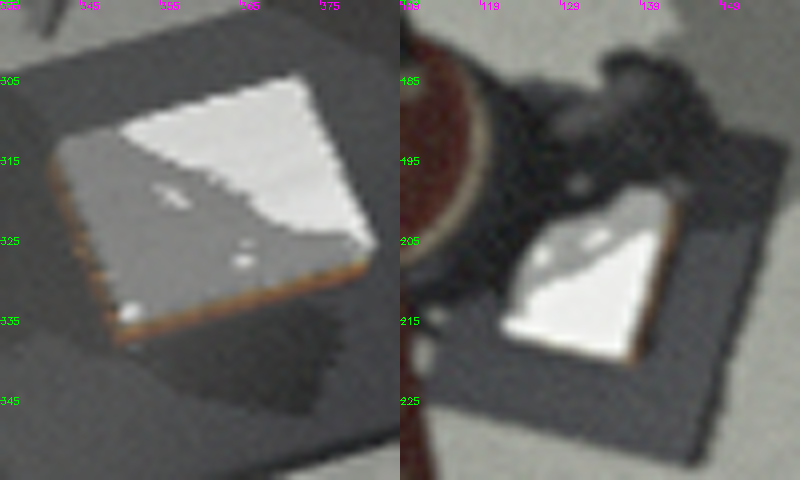

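```bash
python3 -m pendant '[[-1,[0,0,0],0.18],[-1,[1,0,0],0.36],[-1,[1,0,0],0.54],[-1,[1,0,0],0.7],[-1,[1,0,0],0.78],[-1,[1,0,-20],0.78],[-1,[1,0,-45],0.78],[-1,[1,0,-60],0.78],[-1,[1,0,-64],0.78],[-0.8,[1,0,-64],0.78]]'
python3 -m pendant '[[-0.6,[0,0,0],0],[-0.5,[0,0,0],0],[-0.42,[0,0,0],0],[-0.37,[0,0,0],0],[-0.34,[0,0,0],0],[-0.3,[0,0,0],0],[-0.2,[0,0,0],0],[0.2,[0,0,0],0],[0.2,[0,0,0],0],[0.2,[0,0,0],0]]'
```

```text
clock: 25.6
tool_pos: [545.9, 308.8, 85.6]
tcp_rot: [[0.228, 0.974, 0.0], [0.974, -0.228, 0.0], [0.0, 0.0, -1.0]]
ft_force: [-0.5, 0.6, 0.3]
finger_gap: 76.5
grip_force: 0.0
clock: 26.85
tool_pos: [545.6, 308.9, 86.0]
tcp_rot: [[0.229, 0.974, -0.0], [0.974, -0.229, 0.0], [0.0, -0.0, -1.0]]
ft_force: [-1.9, -0.1, 5.6]
finger_gap: 56.8
grip_force: 65.3
```

```bash
python3 -m pendant '[[0.2,[0,0,3],0],[0.2,[0,0,10],0],[0.2,[0,0,30],0],[0.2,[0,0,55],0],[0.2,[0,0,80],0],[0.2,[0,0,90],0],[0.2,[0,0,90],0],[0.2,[0,-10,90],0],[0.2,[-2,-30,90],0],[0.2,[-4,-60,90],0]]'
python3 - <<'E'
from h import *
crops("c7",[("scene",350,280),("top",145,215)],k=8,W=50,H=70)
E
```

```text
clock: 28.1
tool_pos: [541.1, 247.1, 174.6]
tcp_rot: [[0.228, 0.974, -0.002], [0.974, -0.228, -0.001], [-0.001, -0.001, -1.0]]
ft_force: [-0.5, -0.7, -4.5]
finger_gap: 57.0
grip_force: 65.1
```

View pics/c7.png

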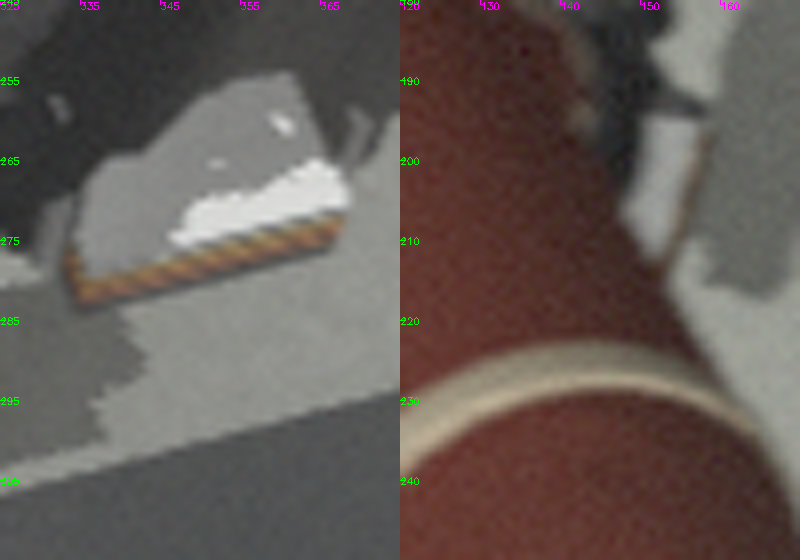

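```bash
python3 -m pendant '[[0.2,[-4,-40,0],0],[0.2,[-8,-90,0],0.03],[0.2,[-12,-140,0],0.06],[0.2,[-16,-195,0],0.09],[0.2,[-20,-250,0],0.12],[0.2,[-24,-305,0],0.14],[0.2,[-28,-360,0],0.14],[0.2,[-32,-415,0],0.14],[0.2,[-35,-460,0],0.14],[0.2,[-38,-500,0],0.14]]'
python3 -m pendant '[[0.2,[-1,-25,0],0],[0.2,[-2,-45,0],0],[0.2,[-2,-52,0],0],[0.2,[-2,-52,0],0],[0.2,[-2,-52,-15],0],[0.2,[-2,-52,-30],0],[0.2,[-2,-52,-40],0],[0.2,[-2,-52,-45],0],[0.2,[-2,-52,-45],0],[0.2,[-2,-52,-45],0]]'
python3 - <<'E'
from h import *
s=manip.state(); print(s['tool_pos'],s['joints'])
crops("c8",[("scene",227,100),("top",354,224)],k=8,W=50,H=70)
E
```

```text
clock: 29.45
tool_pos: [502.1, -254.5, 175.0]
tcp_rot: [[0.094, 0.996, -0.002], [0.996, -0.094, -0.001], [-0.001, -0.001, -1.0]]
ft_force: [0.2, -0.0, -4.1]
finger_gap: 56.7
grip_force: 65.1
clock: 30.7
tool_pos: [502.1, -303.4, 130.9]
tcp_rot: [[0.091, 0.996, 0.001], [0.996, -0.091, -0.0], [-0.0, 0.001, -1.0]]
ft_force: [-0.7, 0.4, -4.2]
finger_gap: 57.0
grip_force: 65.1
[ 502.0943257  -303.44781441  130.88403589] [ 0.72398452  0.75605261 -0.35407623  1.7750221   0.3884154   0.67889246
  0.06216004]
```

View pics/c8.png

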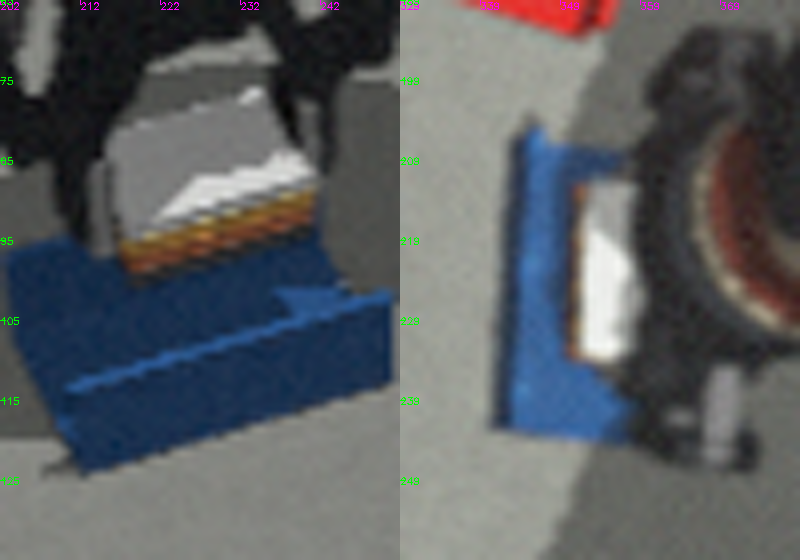

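Run:
```python
from h import *
c=np.array([502.1,-303.4]); ex=np.array([.996,-.091]); ey=np.array([.091,.996])
def s(l,n,pts,z):
    for u,v in pts:
        X=w(n,u,v,z)[:2]-c; print(l,n,z,(X@ex).round(1),(X@ey).round(1))
S=lambda x,y:(202+x/8,65+y/8); T=lambda x,y:(329+(x-400)/8,189+y/8)
s("stack+y","top",[T(577,187),T(570,358)],78)
s("stack+y,top","scene",[S(125,242),S(315,182)],84)
s("stack+y,bot","scene",[S(133,283),S(318,228)],60)
s("wall top","scene",[S(68,388),S(390,293)],36)
s("wall bottom out","scene",[S(85,475),S(390,382)],0)
s("wall top out/in","top",[T(514,140),T(497,428),T(530,120),T(545,130),T(512,428)],36)
s("bottom out right end","top",[T(630,440)],6)
# initial-picture outer walls (crop c1): left/right
A=lambda x,y:(329+x/8,206+y/8)
s("L out","top",[A(105,20),A(95,280)],36); s("R out","top",[A(320,10),A(303,280)],36)
```

```text
stack+y top 78 25.5 24.1
stack+y top 78 -31.3 23.4
stack+y,top scene 84 30.4 27.5
stack+y,top scene 84 -29.5 25.9
stack+y,bot scene 60 26.7 19.5
stack+y,bot scene 60 -32.2 19.6
wall top scene 36 52.7 29.0
wall top scene 36 -50.7 30.1
wall bottom out scene 0 50.8 30.4
wall bottom out scene 0 -49.7 31.0
wall top out/in top 36 46.2 35.8
wall top out/in top 36 -53.2 36.1
wall top out/in top 36 53.7 30.7
wall top out/in top 36 50.8 25.3
wall top out/in top 36 -52.7 31.0
bottom out right end top 6 -50.5 -17.6
L out top 36 40.3 38.6
L out top 36 -49.3 37.0
R out top 36 51.2 -35.3
R out top 36 -42.3 -33.7
```

The stack is centred between the walls to within about 2 mm (7 mm clearance), all four bands flush. Lowering.

```bash
python3 -m pendant '[[0.2,[0,-1,-10],0],[0.2,[0,-1,-20],0],[0.2,[0,-1,-30],0],[0.2,[0,-1,-38],0],[0.2,[0,-1,-44],0],[0.2,[0,-1,-48],0],[0.2,[0,-1,-50],0],[0.2,[0,-1,-51],0],[0.2,[0,-1,-51],0],[0.2,[0,-1,-51],0]]'
```

```text
clock: 32.05
tool_pos: [501.9, -304.4, 79.7]
tcp_rot: [[0.091, 0.996, 0.0], [0.996, -0.091, -0.0], [-0.0, 0.0, -1.0]]
ft_force: [-0.1, -0.1, -3.6]
finger_gap: 57.0
grip_force: 65.1
```

```bash
python3 -m pendant '[[0.2,[0,0,-0.5],0],[0.2,[0,0,-1],0],[0.2,[0,0,-1.3],0],[0.2,[0,0,-1.6],0],[0.2,[0,0,-1.9],0],[0.2,[0,0,-2.2],0],[0.2,[0,0,-2.4],0],[0.2,[0,0,-2.4],0],[0.2,[0,0,-2.4],0],[0.2,[0,0,-2.4],0]]'
```

```text
clock: 33.3
tool_pos: [501.8, -304.3, 77.1]
tcp_rot: [[0.091, 0.996, -0.0], [0.996, -0.091, 0.0], [0.0, -0.0, -1.0]]
ft_force: [-0.2, -0.2, -4.3]
finger_gap: 57.0
grip_force: 65.2
```

```bash
python3 -m pendant '[[0.2,[0,0,-0.3],0],[0.2,[0,0,-0.6],0],[0.2,[0,0,-0.9],0],[0.2,[0,0,-1.2],0],[0.2,[0,0,-1.2],0],[0.2,[0,0,-1.2],0],[0.2,[0,0,-1.2],0],[0.2,[0,0,-1.2],0],[0.2,[0,0,-1.2],0],[0.2,[0,0,-1.2],0]]'
```

```text
clock: 34.55
tool_pos: [501.8, -304.3, 77.0]
tcp_rot: [[0.091, 0.996, 0.0], [0.996, -0.091, -0.001], [-0.001, 0.0, -1.0]]
ft_force: [-2.4, 1.3, 5.9]
finger_gap: 57.1
grip_force: 66.4
```

```bash
python3 -m pendant '[[-0.2,[0,0,0.3],0],[-0.33,[0,0,0.5],0],[-0.37,[0,0,0.5],0],[-0.42,[0,0,0.5],0],[-0.5,[0,0,0.5],0],[-0.7,[0,0,0.5],0],[-0.9,[0,0,0.5],0],[-1,[0,0,0.5],0],[-1,[0,0,10],0],[-1,[0,0,25],0]]'
python3 -m pendant '[[-1,[0,0,20],0],[-1,[0,0,60],0],[-1,[0,0,120],0],[-1,[-40,60,120],0],[-1,[-40,110,120],0],[-1,[-40,160,120],0],[-1,[-40,200,120],0],[-1,[-40,240,120],0],[-1,[-40,260,120],0],[-1,[-40,260,120],0]]'
python3 - <<'E'
from h import *
# the last of the ten views is used: check flushness numerically by masks (blue vs not) in both views
for n,(u,v) in (("top",(354,224)),("scene",(227,105))):
    im=manip.camera(n).astype(int); R,G,B=im[...,0],im[...,1],im[...,2]
    c=np.zeros(R.shape,np.uint8); c[v-24:v+24,u-28:u+28]=1
    for l,m,z in (("alu",(R>110)&(abs(R-B)<25),30),("copper/brass",(R-B>35),21)):
        # alu must be inside the carrier's outline: take the component nearest its centre
        k,lab,st,ce=cv2.connectedComponentsWithStats((m&(c>0)).astype(np.uint8))
        print(n,l,[(st[i].tolist(),w(n,*ce[i],z)[:2].round(1).tolist()) for i in range(1,k) if st[i][4]>8])
        if l=="alu":
            i=lab[v,u] or lab[int(v-3),u]
            if i:
                r=cv2.minAreaRect(np.argwhere(lab==i)[:,::-1].astype(np.float32)); q=np.array([w(n,*x,30)[:2] for x in cv2.boxPoints(r)]); print(q.round().tolist(),q.mean(0).round(1))
E
```

```text
clock: 35.8
tool_pos: [501.6, -304.2, 101.5]
tcp_rot: [[0.091, 0.996, -0.001], [0.996, -0.091, 0.0], [0.0, -0.001, -1.0]]
ft_force: [0.3, 0.2, 0.3]
finger_gap: 85.9
grip_force: 0.0
clock: 37.05
tool_pos: [462.0, -42.6, 222.1]
tcp_rot: [[0.087, 0.996, 0.002], [0.996, -0.087, 0.0], [0.0, 0.002, -1.0]]
ft_force: [-0.2, 0.1, 0.7]
finger_gap: 85.2
grip_force: 0.0
top alu [([326, 200, 56, 48, 1415], [516.9, -309.6]), ([346, 214, 17, 23, 369], [501.0, -301.5])]
[[531.0, -280.0], [532.0, -325.0], [471.0, -322.0], [471.0, -278.0]] [ 501.1 -301.3]
top copper/brass []
scene alu [([199, 81, 56, 48, 1184], [508.8, -307.2]), ([213, 93, 28, 17, 284], [501.6, -304.9])]
[[529.0, -328.0], [464.0, -322.0], [475.0, -282.0], [539.0, -288.0]] [ 501.6 -305.2]
scene copper/brass []
```

The aluminium plate sits at about (501, -303) between the walls, and no copper or brass shows past it in either view. Handing in.

```bash
python3 -c "
from plant import manip
print(manip.close_job())"
```

```text
the job is handed in; nothing more can be done
None
```

The stack was tapped flush on the slab and set down by its ends between the blue carrier's walls, and the job is handed in at about 37 s; after release I checked it only by image measurement, and no verdict came back.

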